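# Back the dish turntable up by one notch

### The arm

A 7-joint arm with a two-finger parallel gripper is mounted at the origin on a cart in front of the work surface, level with it; the furniture and walls round the work are solid. World frame = base frame: x ahead of the robot, y to its left, z up, the work surface at z = 0. Lengths are in m, angles in rad, forces in N, time in s.
With the tool pointing down it reaches from about 0.425 to 0.825 m from the base axis. Payload 3.6 kg.
Tool frame: the origin (TCP) lies at the very end of the fingers, on their centre line; the grasp point (between the pads) lies 19 mm behind it; z points along the fingers, y is the direction in which the jaws open and shut (so a half turn about z gives the same grasp; the last joint's range is limited). The gripper opens to 85 mm and grips with 20 to 120 N. Pads are 22 mm wide; open, the fingers measure 114 mm over their backs; the gripper's body (76 mm by 85 mm) begins 54 mm behind the grasp point. The pads swing forward as they close: fully open they stand 13 mm farther back than shut.
Start: joints at [1.276, 0.615, -0.013, 1.423, 0.008, 1.103, -0.04], TCP at [0.172, -0.627, 0.231] pointing down, gripper open.
Joint ranges: [-3.12, 3.12], [-0.3, 2.06], [-1.34, 1.32], [0.26, 2.42], [-1.36, 4.5], [0.01, 1.98], [-2.84, 2.84]. Speed limits (rad/s): [2.79, 2.79, 3.14, 3.14, 3.14, 3.14, 3.14].

### API

Orientations are given as a unit quaternion [x, y, z, w].
In Python, from bench import arm, optics, hand_in, models gives the robot as it stands.
- The arm moves only by the tool send_rows, never from a script. Its argument "steps" is a list of rows, each a list of 3 entries, a list of its own where there are three numbers: the finger opening in m, from 0 to 0.0854, then the shift along the tool's x, y, z in m, then the turn, a rotation vector about the tool's x, y, z in rad. A call has 1 to 20 rows; each row is the pose to reach, as a shift and turn from the pose measured when the call began, along the tool's axes at that moment; what a row does not reach only later rows make up. A row lasts 1/8 s, in which the tool goes at most 62.5 mm and 10.7 degrees, less where a joint would pass 70% of its speed; a pose out of reach is approached as far as the arm can. A call with a gripper value outside its range is refused whole. The fingers move at their own pace and stop on an object; "newtons" is the grip in N (left out, the last holds). Time passes only in rows, so rows that repeat a pose let the fingers close. It gives the time, the measured TCP pose, the force and the opening at its end, in the units of the state.
- arm.state(): the state, without advancing time (a new reading comes with each control period).
- optics.camera(name): name is "scene" or "top"; returns the picture (384x512x3 uint8, red, green, blue); there is no depth.
- optics.get_calibration(name): a dict with "fx", "fy", "cx", "cy" (pixels), "dist" ([k1, k2, p1, p2, k3] as OpenCV has them; the pictures are not rectified), "T" (4x4, takes a point from camera to world coordinates). Camera axes: x right, y down, z forward; pixel columns grow to the right and rows downward; lengths in m; the calibration is good to about 2 mm. A picture is of the moment at which its call begins. get_calibration takes no time and is no camera call.
- hand_in(): hands the job in, once; it reports no verdict.
Trained networks look in the newest picture that a camera, given by its name, has taken for a name from the list of things; names that differ only in an ending like _2 or _b are one class to them, and where a whole thing is asked for, a point or a joint stands for the part that bears it (a point fixed in the world has none). Each returns a list of dicts, best first, with "conf" (0 to 1); they miss things now and then, are a little off and sometimes report something else, mostly with a low value. They report only what shows in the picture. A call takes as long as a camera call. They do not tell look-alikes from the thing itself.
- models.search_frame(thing, camera): "extent" ([left, top, right, bottom] as shares, 0 to 1, of the picture: columns of its width, rows of its height, round what is visible of it).
- models.pinpoint(thing, camera): "point" ([row, column] as shares, 0 to 1, of the picture: columns of its width, rows of its height: a listed point, or the origin of a listed thing).
The state is a dict: "time": time; "q": joint angles; "qd": joint speeds; "effort": joint torques, N m; "tcp_pos": TCP position; "orientation": TCP orientation; "wrist_force": force on the tool from outside, world axes, zero at the start; "ft_torque": the same for the moment, N m; "opening": opening from 0.0 (shut) to 1.0 (fully open).
Only numpy, scipy, OpenCV 4.12 (cv2) and the standard library are available. Lean on these libraries where they do the work, as an engineer would, in place of code of your own. Each camera call takes 0.05 s, during which the arm holds its last target.

### The job

The dish turntable has been stepped one notch too far. With a fingertip, push its thumb tab outward to lift the ratchet pawl clear of the teeth, push the wheel by its upright peg backward (counter-clockwise seen from above) by exactly one notch, a twelfth of a turn, and then push the tab back so that the pawl drops fully into its gap between the teeth again. Only touch and push, gently: lift nothing, leave the dish lying on the wheel and do not disturb the other things on the bench.

Things in the scene. Friction and masses are not known exactly. Their poses are not given: they have to be found in the camera images.
- turntable: Fixed indexing turntable on a grey foot plate, 18 mm high, x from -100 to 100 and y from -95 to 140 mm of its own frame. Origin on the bench under the wheel's axis; z up, +y points from that axis to the pawl's pivot ('outward'). The pivot shaft lies along x at y = 118 mm, 56 mm above the bench, between two cheeks (x from -23 to 23 mm, tops 67 mm above the bench).
- wheel_centre (a point): Centre of the wheel's top, 36 mm above the bench. The wheel is an aluminium disc 184 mm across with 12 upright dark steel saw teeth round its rim (radius 75 to 91 mm, tops 45 mm above the bench); a petri dish lies on its middle.
- wheel (a joint): Turn of the wheel about its upright axis, rad; 0 near the start, grows backward = counter-clockwise seen from above. One notch is 0.524 (30 degrees). It stays where it is left (friction 0.08 N m, so 1 to 2 N at the peg). While the pawl is down it has only some -0.08 to +0.06 of play about a notch, then the teeth strike the pawl.
- pawl (a joint): Lift of the pawl, rad; 0 = fully down between two teeth, 0.65 = fully raised (stop). Stiff pivot (0.07 N m): it stays where it is left. Its nose clears the teeth above 0.3; if it comes down on top of a tooth it stops at about 0.2.
- tab_top (a point): Top edge (8 mm bead) of the pawl's thumb tab, a dark steel plate 22 mm wide (along the turntable's x), 5 mm thick, 62 mm long. With the pawl down it stands upright, its top 118 mm above the bench, at x = -46, y = 118 mm of the turntable, to the -x side of the pawl's arm. Pushing it outward (+y) raises the pawl, pushing it back inward lowers it.
- tab_foot (a point): The foot of the thumb tab, on the axis of the pivot shaft, 56 mm above the bench; fixed to the turntable.
- nose_tip (a point): Underside of the pawl's nose (7.5 x 10 mm), at the inner end of the pawl's arm, 35 mm from the pivot; 37.5 mm above the bench when down between the teeth.
- peg_top (a point): Top of the wheel's upright finger peg, a black rod 12 mm across that stands 46 mm up from the wheel, 64 mm from its axis; its top is 82 mm above the bench. At the start it lies on the side of the wheel away from the pawl (at -105 degrees in the turntable's frame); backward moves it along the turntable's +x.
- petri_dish: Closed petri dish 63 mm across, 15 mm high, loose on the middle of the wheel between three low pins; origin at the centre of its underside.
- tape_roll: Bystander: roll of label tape, 64 mm, 18 mm high, origin under its centre.
- lab_timer: Bystander: white timer 66 x 66 x 18 mm, origin under its centre.
- marker: Bystander: marker pen 140 mm long, lying along its own y, origin under its centre.
- small_bottle: Bystander: small capped bottle 46 mm across, 86 mm high, origin under its centre.
- tip_box: Bystander: pipette tip box 89 x 120 x 86 mm, origin under its centre.
- tweezers: Bystander: tweezers 122 mm long, lying along their own y, origin under their centre.
- spare_dish: Bystander: petri dish 63 mm across, 15 mm high, on the bench; origin under its centre.
Not all that is in view belongs to the job. Leave any yellow look-alike of the petri_dish alone.

How it is judged:
On the way, in this order (a step that is already met when the one before it is completed fails the run):
1. the pawl is lifted clear of the teeth while the wheel is still at its first notch (value of joint pawl above 0.35 rad and value of joint wheel between -0.2 and 0.2 rad), for 0.2 s.
2. the wheel is one notch back and at rest, with the pawl still lifted (value of joint pawl above 0.25 rad and value of joint wheel between 0.36 and 0.62 rad and velocity of joint wheel between -0.05 and 0.05 rad/s), for 0.2 s.
At the end, for the whole second after the job is handed in: The wheel rests one notch back (0.36 to 0.62 rad), the pawl is down between the teeth (under 0.08 rad), and the dish lies on the wheel within 15 mm of its middle (value of joint pawl below 0.08 rad and value of joint wheel between 0.36 and 0.62 rad and velocity of joint wheel between -0.05 and 0.05 rad/s and horizontal distance between petri_dish and turntable below 0.015 m and z of petri_dish in the frame of turntable below 0.041 m); the robot touches nothing.
It fails at once if the wheel is pushed well past one notch back, or forward (value of joint wheel above 0.85 rad or value of joint wheel below -0.25 rad).
It fails at once if the dish is lifted or knocked off its place (z of petri_dish in the frame of turntable above 0.046 m or horizontal distance between petri_dish and turntable above 0.02 m).
It fails at once if the pawl or the wheel is forced (contact force between the fingers and pawl above 40 N or contact force between the fingers and wheel above 40 N).
It fails at once if a bystander is moved or lifted (distance of any of tape_roll, lab_timer, marker, small_bottle, tip_box, tweezers, spare_dish from where it was at the start of the episode above 0.02 m).
It also fails if it takes over 58 s, if anything falls off the work surface, if the arm or the gripper's body presses on something with over 40 N, if the wrist force passes 120 N, or if a joint passes its speed limit or range.

## Working session

There is one attempt and no reset: what is moved stays moved. The work goes in short steps, Python scripts to look and compute and a tool call to move; the robot and the scene stay as the last step left them, time stands still between calls to the robot, and variables do not carry over. Pictures are saved under pics/ and viewed, and the job is handed in when it is done.

Besides the shell and the picture viewer there is one more tool, called after ">>>" as a command line: name --argument value ..., lists and objects as JSON in quotes. send_rows: Moves the arm, as the interface text tells. Its arguments: {"type":"object","properties":{"steps":{"type":"array","items":{"type":"array"}},"newtons":{"type":"number"}},"required":["steps"]}

```bash
ls; mkdir -p pics; python3 - <<'E'
from bench import arm, optics, models
import cv2
print(arm.state())
for n in ("scene","top"):
    im=optics.camera(n); cv2.imwrite(f"pics/{n}0.png",im[:,:,::-1])
    c=optics.get_calibration(n); print(n,c)
    for t in ["wheel_centre","tab_top","tab_foot","peg_top","nose_tip","petri_dish","turntable"]:
        print(t,[(round(d['conf'],2),[round(v,4) for v in d['point']]) for d in models.pinpoint(t,n)[:3]])
E
```

```text
pics
{'time': 0.0, 'q': array([ 1.2765009 ,  0.61593406, -0.01260792,  1.42492222,  0.00806946,
        1.10340629, -0.04037197]), 'qd': array([-0.00057676,  0.00055265, -0.0005403 ,  0.00129819, -0.00088519,
        0.00124506,  0.00176262]), 'effort': array([-5.36498446e-04, -4.69217062e+01,  2.59326361e-01, -1.71035814e+01,
        9.93990951e-03,  9.57706216e-03, -6.33086543e-06]), 'tcp_pos': array([ 0.17180015, -0.6260782 ,  0.23012081]), 'orientation': array([ 9.91043294e-01,  1.33534538e-01, -1.83117930e-04, -1.29738384e-03]), 'wrist_force': array([-0.6952792 , -0.19719276,  0.57424114]), 'ft_torque': array([ 0.0420574 , -0.00612632, -0.04954039]), 'opening': 1.0034456805444516}
scene {'fx': 451.6292027055872, 'fy': 451.6292027055872, 'cx': 259.6120074711764, 'cy': 181.95653661273218, 'dist': array([0.03314072, 0.        , 0.        , 0.        , 0.        ]), 'T': array([[ 0.77444902, -0.38959296,  0.49844361, -0.29467079],
       [-0.63263013, -0.48040438,  0.60744609, -1.01118362],
       [ 0.00279778, -0.78576647, -0.61851695,  1.13914931],
       [ 0.        ,  0.        
[... 282 characters left out ...]
637183712, 'cy': 187.4762503895853, 'dist': array([-0.00756158,  0.        ,  0.        ,  0.        ,  0.        ]), 'T': array([[ 0.02220817, -0.99489885,  0.0984026 ,  0.39654084],
       [-0.99975207, -0.02194187,  0.00378771, -0.00320191],
       [-0.00160925, -0.09846232, -0.99513948,  1.45231595],
       [ 0.        ,  0.        ,  0.        ,  1.        ]])}
wheel_centre [(0.73, [0.4349, 0.5455])]
tab_top [(0.58, [0.3943, 0.6854]), (0.47, [0.4247, 0.4584])]
tab_foot [(0.54, [0.4245, 0.4576])]
peg_top [(0.91, [0.4562, 0.5814])]
nose_tip [(0.7, [0.4096, 0.4902])]
petri_dish [(0.75, [0.5896, 0.526]), (0.62, [0.5898, 0.4516]), (0.58, [0.4372, 0.543])]
turntable [(0.73, [0.4378, 0.5469])]
```

```bash
python3 - <<'E'
import cv2
a=cv2.imread("pics/top0.png"); 
cv2.imwrite("pics/top0c.png",cv2.resize(a[90:290,170:400],None,fx=3.4,fy=3,interpolation=cv2.INTER_CUBIC)[:600,:800])
b=cv2.imread("pics/scene0.png"); cv2.imwrite("pics/scene0c.png",cv2.resize(b[100:300,150:400],None,fx=3,fy=3,interpolation=cv2.INTER_CUBIC))
E
```

```text
(no output)
```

View pics/top0.png

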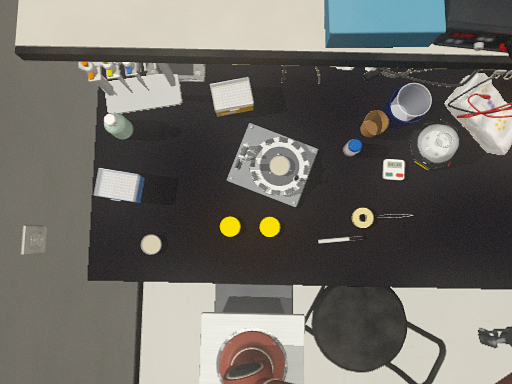

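View pics/scene0.png

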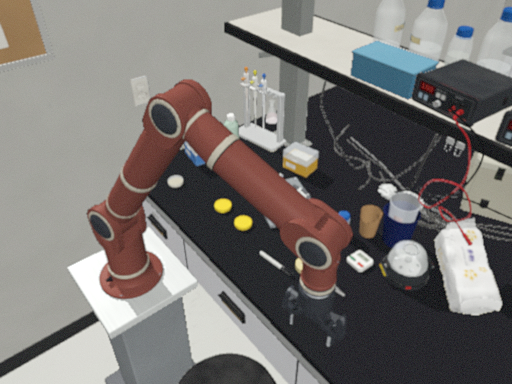

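View pics/top0c.png

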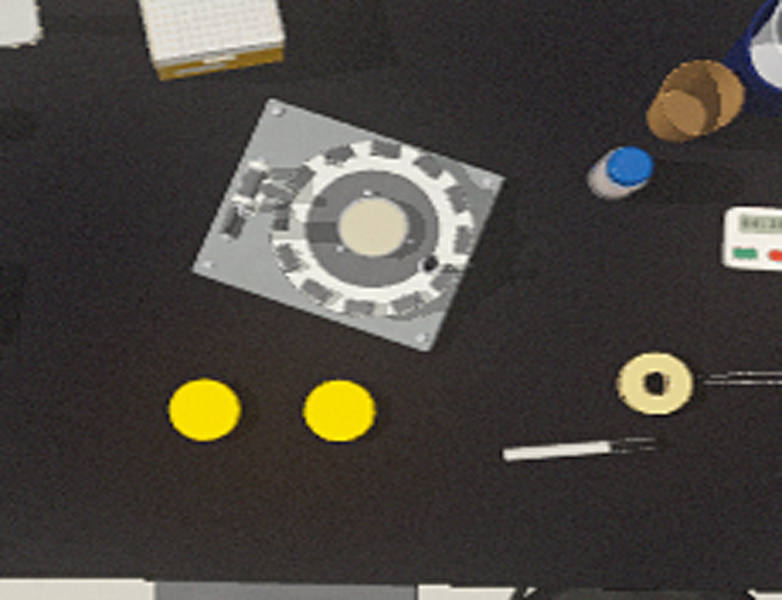

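View pics/scene0c.png

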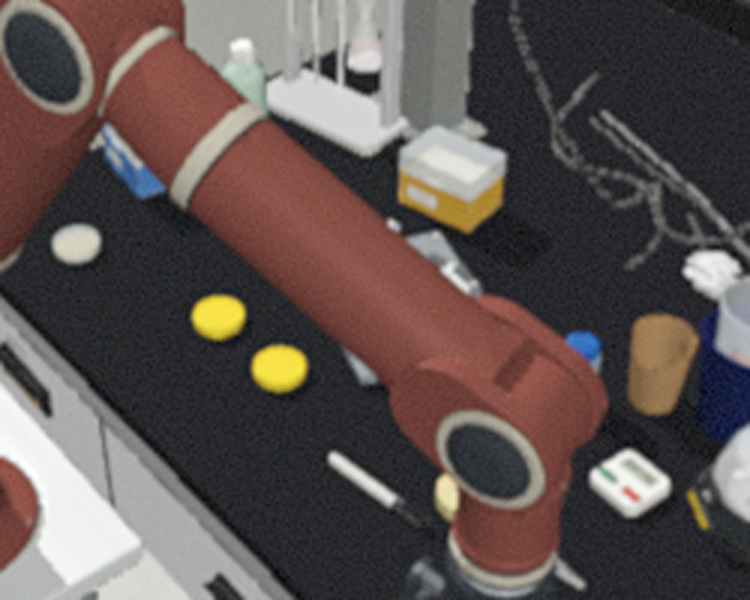

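The top picture shows the turntable centred near pixel (279,166), with the pawl and tab on its left at about (238,164) and the peg at (296,177). The scene camera's view is blocked by the arm. Next I'll fit the pose from the plate corners.

```bash
cat > h.py <<'E'
import numpy as np, cv2
from scipy.optimize import least_squares
from bench import arm, optics, models
def cal(n):
    c=optics.get_calibration(n); K=np.array([[c['fx'],0,c['cx']],[0,c['fy'],c['cy']],[0,0,1.]])
    return K,np.array(c['dist']),np.array(c['T'])
def proj(n,P):
    K,d,T=cal(n); W=np.linalg.inv(T); 
    return cv2.projectPoints(np.asarray(P,float).reshape(-1,3),cv2.Rodrigues(W[:3,:3])[0],W[:3,3],K,d)[0].reshape(-1,2)
def ray(n,uv,z):
    K,d,T=cal(n); p=cv2.undistortPoints(np.array([[uv]],float),K,d).ravel()
    v=T[:3,:3]@np.r_[p,1]; return T[:3,3]+v*(z-T[2,3])/v[2]
def tt(x,P):  # turntable->world
    c,s=np.cos(x[2]),np.sin(x[2]); P=np.asarray(P,float).reshape(-1,3)
    return np.c_[x[0]+c*P[:,0]-s*P[:,1], x[1]+s*P[:,0]+c*P[:,1], P[:,2]]
E
python3 - <<'E'
from h import *
im=cv2.imread("pics/top0.png"); g=cv2.cvtColor(im,6)
ap=np.array([(250,122.7),(318.5,149.3),(296.5,206.7),(226.8,180)],np.float32).reshape(-1,1,2)
cs=cv2.cornerSubPix(g,ap.copy(),(4,4),(-1,-1),(3,50,.01)).reshape(-1,2); print(cs)
# order: top-left=(+x,+y_t), top-right=(+x,-y), bottom-right=(-x,-y), bottom-left=(-x,+y)
M=np.array([[.1,.14,.018],[.1,-.095,.018],[-.1,-.095,.018],[-.1,.14,.018]])
f=lambda x:(proj("top",tt(x,M))-cs).ravel()
r=least_squares(f,[.45,-.05,0]); print(r.x,r.fun.round(2),np.linalg.norm(r.x[:2]))
x=r.x
for n,P,s in [("wheel_centre",[0,0,.036],(.4349,.5455)),("peg",[.064*np.cos(np.radians(-105)),.064*np.sin(np.radians(-105)),.082],(.4562,.5814)),("tab_top",[-.046,.118,.118],(.4247,.4584)),("foot",[-.046,.118,.056],(.4245,.4576)),("nose",[0,.083,.0375],(.4096,.4902))]:
    print(n,proj("top",tt(x,P)).round(1),(round(s[1]*512,1),round(s[0]*384,1)),tt(x,P).round(4))
np.save("x.npy",x)
E
```

```text
[[249.20317 122.21167]
 [317.7505  148.83884]
 [295.10983 206.79643]
 [225.88565 179.54092]]
[ 0.60550929 -0.07123219 -0.35563532] [-0.2  -0.63  0.48 -0.31  0.24  0.65 -0.51  0.25] 0.6096847728613337
wheel_centre [[278.9 165.9]] (279.3, 167.0) [[ 0.6055 -0.0712  0.036 ]]
peg [[296.9 176.3]] (297.7, 175.2) [[ 0.5685 -0.1234  0.082 ]]
tab_top [[237.  161.6]] (234.7, 163.1) [[0.6035 0.0554 0.118 ]]
foot [[237.8 164.7]] (234.3, 163.0) [[0.6035 0.0554 0.056 ]]
nose [[254.  156.1]] (251.0, 157.3) [[0.6344 0.0066 0.0375]]
```

```bash
cat >> h.py <<'E'
from scipy.spatial.transform import Rotation as Ro
def goal(P,yaw=None):
    """tool-frame shift and turn to put TCP at turntable point P with tool x along y_t (or given world yaw), pointing down"""
    x=np.load("x.npy"); s=arm.state(); R=Ro.from_quat(s['orientation'])
    w=tt(x,P)[0]; yaw=x[2]+np.pi/2 if yaw is None else yaw
    c,n=np.cos(yaw),np.sin(yaw); Rg=Ro.from_matrix(np.array([[c,n,0],[n,-c,0],[0,0,-1.]]))
    return (R.inv().apply(w-s['tcp_pos'])).round(4),(R.inv()*Rg).as_rotvec().round(4)
def where():
    x=np.load("x.npy"); s=arm.state(); d=s['tcp_pos']-np.r_[x[:2],0]; c,n=np.cos(x[2]),np.sin(x[2])
    F=s['wrist_force']
    print("t",round(s['time'],2),"tcp_tt",np.round([c*d[0]+n*d[1],-n*d[0]+c*d[1],d[2]],4),"F_tt",np.round([c*F[0]+n*F[1],-n*F[0]+c*F[1],F[2]],1),"open",round(s['opening'],2))
E
python3 - <<'E'
from h import *
where()
print(goal([-.047,.088,.16]))
E
```

```text
t 0.8 tcp_tt [-0.2129 -0.6717  0.2313] F_tt [ 0.  -0.4 -0.8] open 1.0
(array([ 0.5783, -0.5199,  0.0714]), array([-0.    , -0.    , -0.9474]))
```

>>> send_rows --steps '[[0,[0.036,-0.0325,0],[0,0,-0.06]],[0,[0.072,-0.065,0],[0,0,-0.12]],[0,[0.108,-0.0975,0],[0,0,-0.18]],[0,[0.145,-0.13,0],[0,0,-0.24]],[0,[0.181,-0.1625,0],[0,0,-0.3]],[0,[0.217,-0.195,0],[0,0,-0.36]],[0,[0.253,-0.2275,0],[0,0,-0.42]],[0,[0.289,-0.26,0],[0,0,-0.48]],[0,[0.325,-0.2925,0],[0,0,-0.54]],[0,[0.361,-0.325,0],[0,0,-0.6]],[0,[0.398,-0.3575,0],[0,0,-0.66]],[0,[0.434,-0.39,0],[0,0,-0.72]],[0,[0.47,-0.4225,0],[0,0,-0.78]],[0,[0.506,-0.455,0.01],[0,0,-0.84]],[0,[0.542,-0.4875,0.03],[0,0,-0.9]],[0,[0.57,-0.512,0.05],[0,0,-0.947]],[0,[0.578,-0.52,0.071],[0,0,-0.947]],[0,[0.578,-0.52,0.071],[0,0,-0.947]],[0,[0.578,-0.52,0.071],[0,0,-0.947]]]'

```text
time: 3.18
tcp_pos: [0.5916, 0.0252, 0.1608]
orientation: [0.822, 0.569, -0.0, 0.001]
wrist_force: [-0.0, -0.8, -0.4]
opening: 0.003
```

```bash
python3 - <<'E'
from h import *
where(); print(goal([-.047,.088,.09])); print(arm.state()['q'].round(2))
for n in("top","scene"):
    im=optics.camera(n)[:,:,::-1]; im=np.ascontiguousarray(im)
    u=proj(n,arm.state()['tcp_pos'])[0]; print(n,u)
    x=np.load("x.npy"); 
    a,b=(tt(x,[-.046,.118,.118]),tt(x,[-.046,.118,.056])); print(proj(n,a),proj(n,b))
    c=proj(n,tt(x,[-.02,.06,.06]))[0].astype(int); r0,c0=max(0,c[1]-75),max(0,c[0]-95)
    cv2.imwrite(f"pics/{n}1.png",cv2.resize(im[r0:r0+150,c0:c0+190],None,fx=4,fy=4,interpolation=2)); print(r0,c0)
E
```

```text
t 3.17 tcp_tt [-0.0467  0.0856  0.1608] F_tt [ 0.3 -0.8 -0.4] open 0.0
(array([ 0.0025, -0.0004,  0.0708]), array([ 0.0007,  0.0016, -0.0035]))
[ 0.13  0.62 -0.33  1.68  0.25  0.89 -0.67]
top [246.93215714 163.50813082]
[[237.03649639 161.57260024]] [[237.84438395 164.70120216]]
88 163
scene [267.16824975 161.69620283]
[[264.3076742  166.28825378]] [[264.16113038 179.09147665]]
110 180
```

View pics/top1.png

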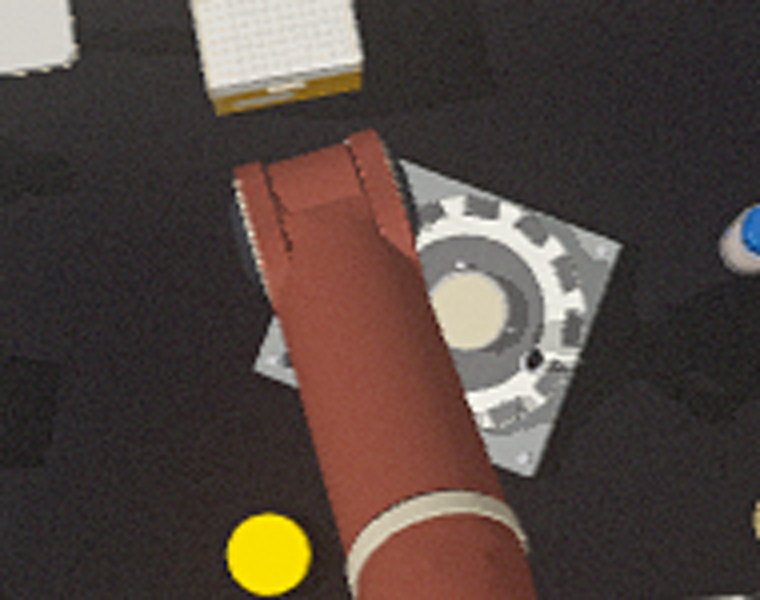

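View pics/scene1.png

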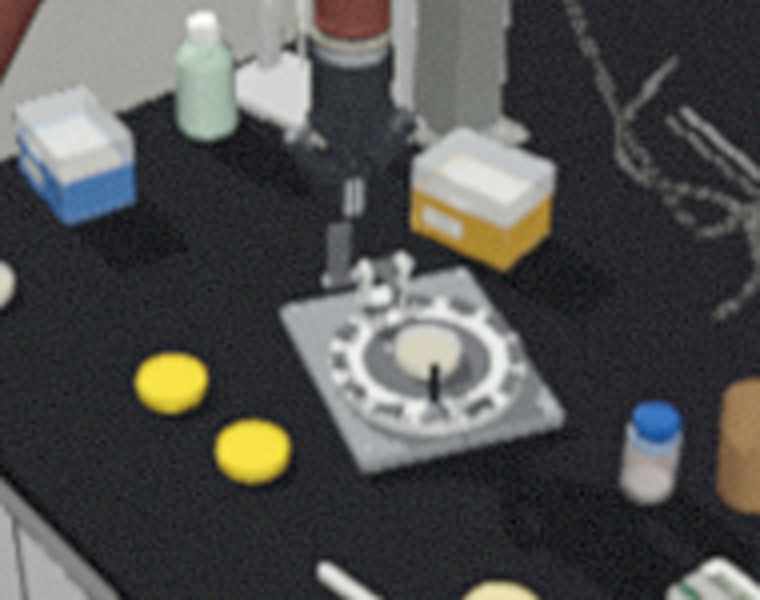

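The scene picture shows the tab as a grey plate from px (265,167) to (264,180), where the fit predicts it. The fingertip is at (268,161), just inside the tab. I'll lower it, then push outward.

>>> send_rows --steps '[[0,[0.0,0,0.025],[0,0,0]],[0,[0.0,0,0.05],[0,0,0]],[0,[0.0,0,0.07],[0,0,0]],[0,[0,0,0.07],[0,0,0]],[0,[0.006,0,0.07],[0,0,0]],[0,[0.01,0,0.07],[0,0,0]],[0,[0.014,0,0.07],[0,0,0]],[0,[0.018,0,0.07],[0,0,0]],[0,[0.022,0,0.07],[0,0,0]],[0,[0.025,0,0.07],[0,0,0]],[0,[0.028,0,0.07],[0,0,0]],[0,[0.03,0,0.07],[0,0,0]],[0,[0.032,0,0.07],[0,0,0]],[0,[0.032,0,0.07],[0,0,0]]]'

```text
time: 5.03
tcp_pos: [0.6033, 0.0557, 0.0913]
orientation: [0.822, 0.57, 0.0, 0.001]
wrist_force: [-0.3, -1.1, -0.9]
opening: 0.001
```

```bash
cat >> h.py <<'E'
def snap(tag,n="scene",P=(-.02,.06,.06),w=95,h=75,f=4):
    im=np.ascontiguousarray(optics.camera(n)[:,:,::-1]); x=np.load("x.npy")
    c=proj(n,tt(x,P))[0].astype(int); r0,c0=max(0,c[1]-h),max(0,c[0]-w)
    cv2.imwrite(f"pics/{tag}.png",cv2.resize(im[r0:r0+2*h,c0:c0+2*w],None,fx=f,fy=f,interpolation=2)); print("crop r0,c0",r0,c0)
E
python3 - <<'E'
from h import *
where(); snap("s2",P=(-.03,.1,.08),w=50,h=37,f=8)
x=np.load("x.npy")
for th in(0,.3,.5): print(th,proj("scene",tt(x,[-.046,.118+.062*np.sin(th),.056+.062*np.cos(th)])))
E
```

```text
t 5.03 tcp_tt [-0.0463  0.1182  0.0913] F_tt [ 0.1 -1.1 -0.9] open 0.0
crop r0,c0 139 219
0 [[264.3076742  166.28825378]]
0.3 [[262.7285844  164.20695264]]
0.5 [[261.75524743 163.57768251]]
```

View pics/s2.png

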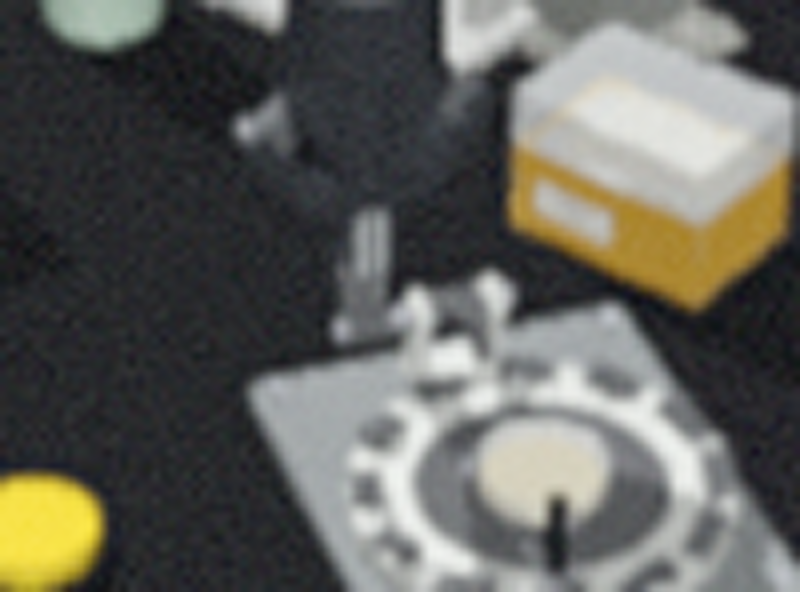

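>>> send_rows --steps '[[0,[0.003,0,0],[0,0,0]],[0,[0.006,0,0],[0,0,0]],[0,[0.0075,0,0],[0,0,0]],[0,[0.0075,0,0],[0,0,0]]]'

```text
time: 5.58
tcp_pos: [0.6061, 0.0634, 0.0915]
orientation: [0.822, 0.57, 0.001, 0.001]
wrist_force: [-0.3, -1.2, 0.0]
opening: 0.001
```

```bash
python3 - <<'E'
from h import *
where(); snap("s3",P=(-.03,.1,.08),w=50,h=37,f=8)
print(goal([-.047,.085,.16])) 
for t in ["tab_top","nose_tip"]: print(t,[(round(d['conf'],2),round(d['point'][1]*512,1),round(d['point'][0]*384,1)) for d in models.pinpoint(t,"scene")])
x=np.load("x.npy")
for th in(0,.3,.5):
    a=np.arctan2(.0375-.056,-.035+0)  # approx
    r=np.hypot(.0185,.0297); a0=np.arctan2(-.0185,-.0297)-th
    print(th,"nose",proj("scene",tt(x,[0,.118+r*np.cos(a0),.056+r*np.sin(a0)])))
E
```

```text
t 5.58 tcp_tt [-0.0464  0.1264  0.0915] F_tt [ 0.1 -1.2  0. ] open 0.0
crop r0,c0 139 219
(array([-0.0414, -0.0004, -0.0685]), array([ 0.0019, -0.0007, -0.0028]))
tab_top [(0.44, 260.3, 163.0)]
nose_tip [(0.46, 276.1, 181.2)]
0 nose [[277.72884439 184.9311355 ]]
0.3 nose [[278.17280198 183.63085312]]
0.5 nose [[278.32267703 182.40341501]]
```

View pics/s3.png

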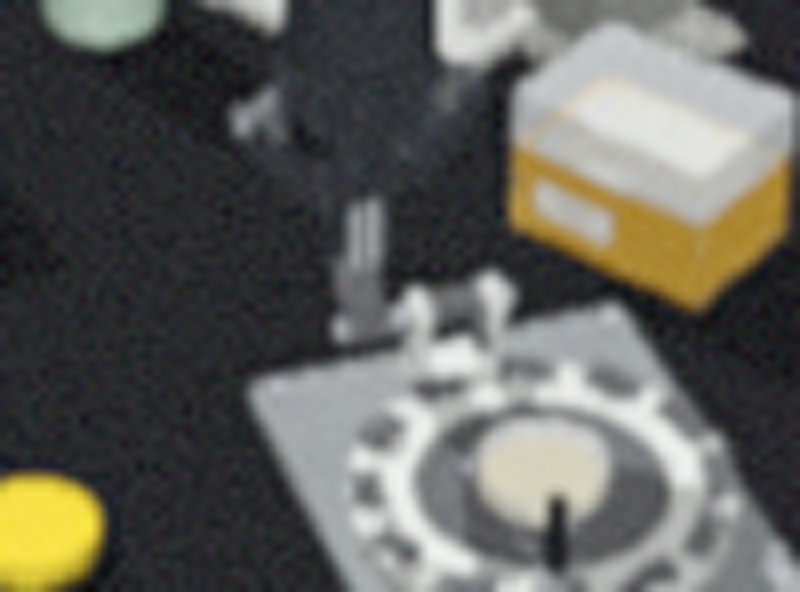

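Model's tab_top at px (260,163) and the nose at row 181 both suggest a lift of about 0.55. I'll back off and raise the finger, then take a free view.

>>> send_rows --steps '[[0,[-0.01,0,0],[0,0,0]],[0,[-0.03,0,-0.005],[0,0,0]],[0,[-0.05,0,-0.03],[0,0,0]],[0,[-0.08,0,-0.06],[0,0,0]],[0,[-0.12,0,-0.06],[0,0,0]],[0,[-0.16,0,-0.06],[0,0,0]],[0,[-0.188,0,-0.06],[0,0,0]],[0,[-0.188,0,-0.06],[0,0,0]],[0,[-0.188,0,-0.06],[0,0,0]]]'

```text
time: 6.85
tcp_pos: [0.5401, -0.1122, 0.1517]
orientation: [0.822, 0.57, 0.001, 0.001]
wrist_force: [0.1, 0.6, 0.1]
opening: 0.0
```

```bash
python3 - <<'E'
from h import *
where(); snap("s4",P=(-.03,.07,.08),w=50,h=37,f=8); snap("t4","top",P=(-.02,.06,.06),w=50,h=37,f=8)
print(goal([-.047,-.062,.06]))
for c in("top","scene"):
  for t in ["tab_top","nose_tip","peg_top"]: print(c,t,[(round(d['conf'],2),round(d['point'][1]*512,1),round(d['point'][0]*384,1)) for d in models.pinpoint(t,c)])
x=np.load("x.npy")
for th in(0,.3,.5,.6): print(th,proj("top",tt(x,[-.046,.118+.062*np.sin(th),.056+.062*np.cos(th)])),proj("scene",tt(x,[-.046,.118+.062*np.sin(th),.056+.062*np.cos(th)])))
E
```

```text
t 6.85 tcp_tt [-0.047  -0.0612  0.1517] F_tt [-0.1  0.6  0.1] open 0.0
crop r0,c0 143 222
crop r0,c0 126 208
(array([-0.0021, -0.0001,  0.0916]), array([ 0.0024, -0.002 , -0.0007]))
top tab_top [(0.67, 225.1, 157.2)]
top nose_tip [(0.67, 253.4, 156.5)]
top peg_top [(0.82, 295.3, 177.0)]
scene tab_top [(0.6, 260.9, 163.3)]
scene nose_tip [(0.45, 279.8, 179.6)]
scene peg_top [(0.85, 285.3, 201.5), (0.68, 179.7, 180.6)]
0 [[237.03649639 161.57260024]] [[264.3076742  166.28825378]]
0.3 [[231.27736385 159.43954748]] [[262.7285844  164.20695264]]
0.5 [[227.77143118 158.28792589]] [[261.75524743 163.57768251]]
0.6 [[226.17762522 157.81270572]] [[261.30720009 163.49825897]]
```

View pics/s4.png

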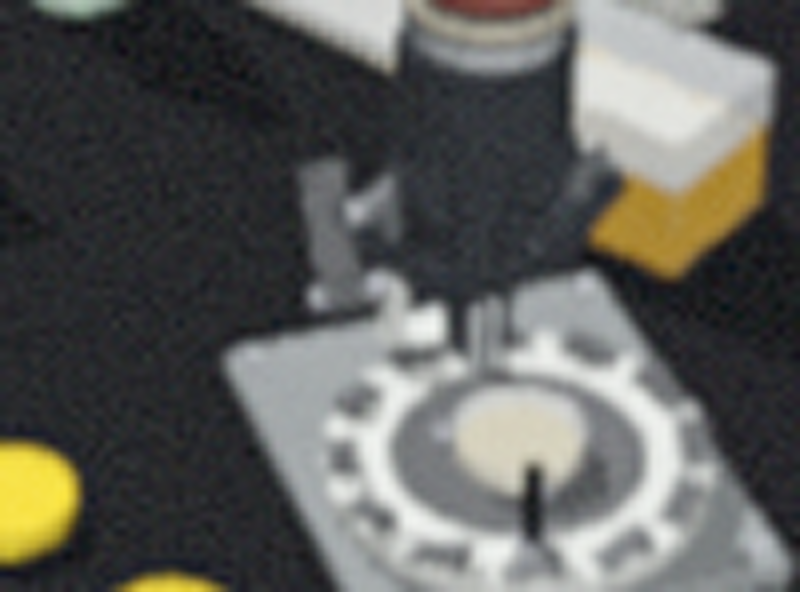

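View pics/t4.png

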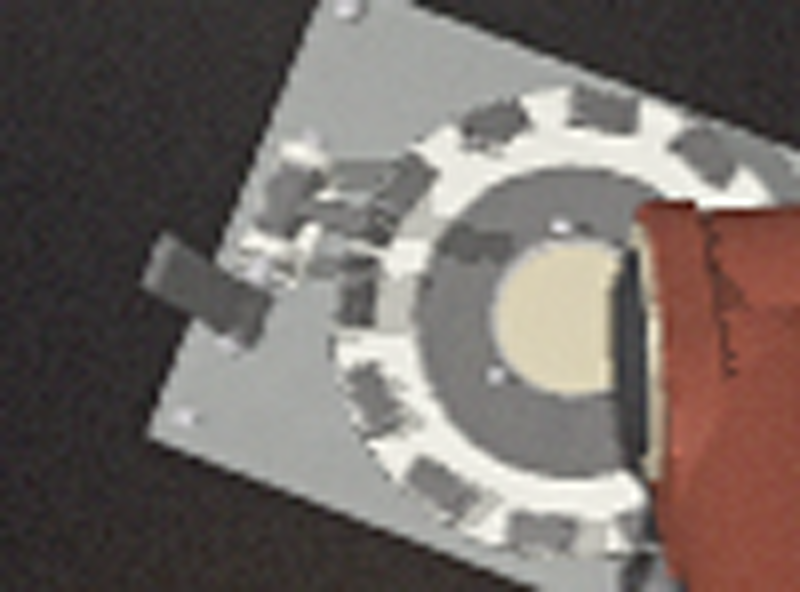

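The top picture shows the tab leaning outward, its top at px (228,158), which matches a lift of about 0.5. In the scene picture the peg top is at (288.6,201.5). Next I'll lower beside the peg and push it along tool +y, stopping short first.

>>> send_rows --steps '[[0,[-0.002,-0.004,0.03],[0,0,0]],[0,[-0.002,-0.004,0.06],[0,0,0]],[0,[-0.002,-0.004,0.09],[0,0,0]],[0,[-0.002,-0.004,0.09],[0,0,0]],[0,[-0.002,0.003,0.09],[0,0,0]],[0,[-0.002,0.007,0.09],[0,0,0]],[0,[-0.002,0.011,0.09],[0,0,0]],[0,[-0.002,0.015,0.09],[0,0,0]],[0,[-0.002,0.019,0.09],[0,0,0]],[0,[-0.002,0.022,0.09],[0,0,0]],[0,[-0.002,0.025,0.09],[0,0,0]],[0,[-0.002,0.028,0.09],[0,0,0]],[0,[-0.002,0.03,0.09],[0,0,0]],[0,[-0.002,0.032,0.09],[0,0,0]],[0,[-0.002,0.034,0.09],[0,0,0]],[0,[-0.002,0.035,0.09],[0,0,0]],[0,[-0.002,0.035,0.09],[0,0,0]]]'

```text
time: 9.38
tcp_pos: [0.5728, -0.1261, 0.0614]
orientation: [0.822, 0.57, 0.001, 0.001]
wrist_force: [-0.9, -0.4, -1.3]
opening: 0.001
```

```bash
cat >> h.py <<'E'
def pegang(n,uv,z=.082):
    x=np.load("x.npy"); p=ray(n,uv,z)-np.r_[x[:2],0]; c,s=np.cos(x[2]),np.sin(x[2]); q=np.array([c*p[0]+s*p[1],-s*p[0]+c*p[1]])
    return q.round(4),round(float(np.hypot(*q)),4),round(float(np.degrees(np.arctan2(q[1],q[0]))),1)
E
python3 - <<'E'
from h import *
where(); snap("s5",P=(-.0,-.03,.08),w=50,h=37,f=8)
print([pegang("scene",p) for p in [(288.6,201.5),(285.3,201.5)]],[pegang("top",p) for p in [(297.7,175.2),(295.3,177),(296.5,177.5)]])
for t in ["peg_top","nose_tip"]: print(t,[(round(d['conf'],2),round(d['point'][1]*512,1),round(d['point'][0]*384,1)) for d in models.pinpoint(t,"scene")])
x=np.load("x.npy")
for a in(-105,-90,-75): print(a,proj("scene",tt(x,[.064*np.cos(np.radians(a)),.064*np.sin(np.radians(a)),.082])))
E
```

```text
t 9.38 tcp_tt [-0.0116 -0.0628  0.0614] F_tt [-0.7 -0.7 -1.3] open 0.0
crop r0,c0 157 239
[(array([-0.0176, -0.0652]), 0.0676, -105.1), (array([-0.0288, -0.0614]), 0.0679, -115.1)] [(array([-0.0126, -0.0628]), 0.0641, -101.3), (array([-0.0203, -0.0581]), 0.0616, -109.3), (array([-0.0204, -0.062 ]), 0.0653, -108.2)]
peg_top [(0.76, 293.4, 200.3)]
nose_tip [(0.73, 278.7, 181.1)]
-105 [[288.51270572 200.85502499]]
-90 [[293.01805266 200.26950421]]
-75 [[297.04345076 198.94300469]]
```

View pics/s5.png

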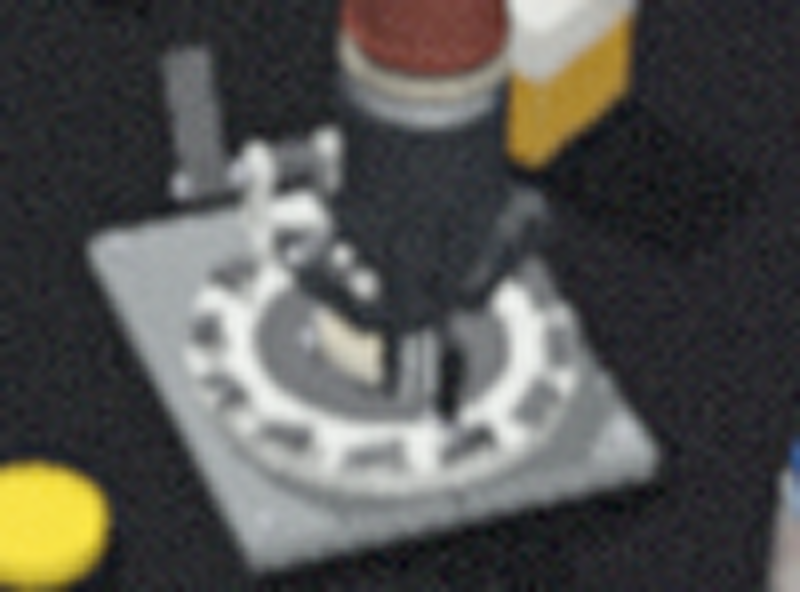

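>>> send_rows --steps '[[0,[0,0.002,0],[0,0,0]],[0,[0,0.004,0],[0,0,0]],[0,[0,0.0055,0],[0,0,0]],[0,[0,0.0065,0],[0,0,0]],[0,[0,0.0065,0],[0,0,0]],[0,[0,0.0065,0],[0,0,0]]]'

```text
time: 10.28
tcp_pos: [0.5792, -0.1281, 0.0616]
orientation: [0.821, 0.57, 0.002, 0.001]
wrist_force: [-0.3, 1.2, -0.3]
opening: 0.0
```

```bash
python3 - <<'E'
from h import *
where()
E
```

```text
t 10.28 tcp_tt [-0.0049 -0.0625  0.0616] F_tt [-0.7  1.  -0.3] open 0.0
```

>>> send_rows --steps '[[0,[0,-0.01,0],[0,0,0]],[0,[0,-0.03,0],[0,0,0]],[0,[0,-0.04,-0.03],[0,0,0]],[0,[0,-0.042,-0.08],[0,0,0]],[0,[0.02,-0.042,-0.1],[0,0,0]],[0,[0.06,-0.042,-0.1],[0,0,0]],[0,[0.11,-0.042,-0.1],[0,0,0]],[0,[0.16,-0.042,-0.1],[0,0,0]],[0,[0.21,-0.042,-0.1],[0,0,0]],[0,[0.245,-0.042,-0.1],[0,0,0]],[0,[0.245,-0.042,-0.1],[0,0,0]],[0,[0.245,-0.042,-0.1],[0,0,0]]]'

```text
time: 11.78
tcp_pos: [0.6247, 0.1147, 0.1618]
orientation: [0.822, 0.57, 0.001, 0.001]
wrist_force: [0.2, 0.0, 0.1]
opening: -0.001
```

```bash
python3 - <<'E'
from h import *
where(); snap("s6",P=(-.0,.03,.07),w=50,h=37,f=8); snap("t6","top",P=(0.,.0,.06),w=50,h=37,f=8)
for c in("top","scene"):
  for t in ["tab_top","nose_tip","peg_top"]:
    for d in models.pinpoint(t,c):
      u=(d['point'][1]*512,d['point'][0]*384); print(c,t,round(d['conf'],2),np.round(u,1), pegang(c,u) if t=="peg_top" else "")
E
```

```text
t 11.78 tcp_tt [-0.0467  0.181   0.1618] F_tt [0.1 0.1 0.1] open -0.0
crop r0,c0 150 233
crop r0,c0 127 229
top tab_top 0.7 [391.8 217. ] 
top tab_top 0.42 [223.8 155.7] 
top nose_tip 0.64 [253.2 158.1] 
top nose_tip 0.41 [156.2 242.1] 
top peg_top 0.85 [300.3 166.5] (array([ 0.0148, -0.0606]), 0.0624, -76.3)
scene tab_top 0.43 [262.4 163.5] 
scene nose_tip 0.53 [277.5 182.4] 
scene peg_top 0.62 [295.5 196.6] (array([ 0.0162, -0.0479]), 0.0505, -71.3)
```

View pics/s6.png

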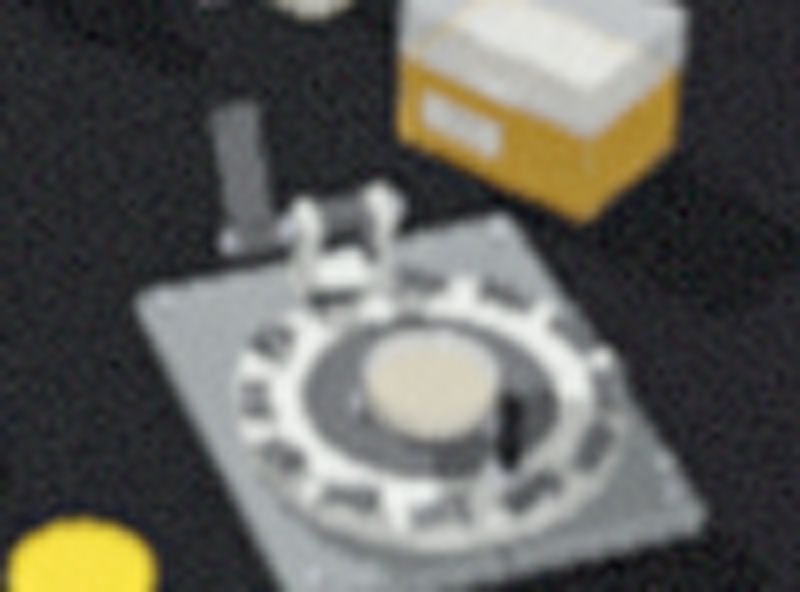

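View pics/t6.png

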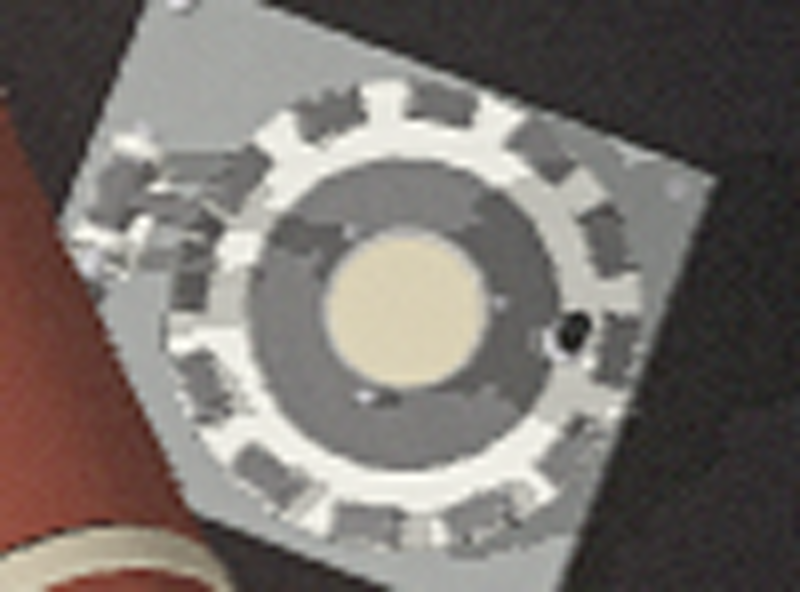

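Peg top is at crop (574,330), i.e. px (300.7,168.3), and the pawl is still up. I'll measure the wheel turn properly by correlating the tooth ring against the first picture.

```bash
cat > ring.py <<'E'
from h import *
def turn(im,ref="pics/top0.png",amin=-170,amax=60,radii=(.077,.083,.089),z=.045):
    x=np.load("x.npy"); A=np.radians(np.arange(0,360,.25))
    def prof(g):
        out=[]
        for r in radii:
            uv=proj("top",tt(x,np.c_[r*np.cos(A),r*np.sin(A),np.full_like(A,z)])).astype(np.float32)
            out.append(cv2.remap(g,uv[:,0].reshape(1,-1),uv[:,1].reshape(1,-1),cv2.INTER_LINEAR).ravel().astype(float))
        return np.array(out)
    a=prof(cv2.imread(ref,0)); b=prof(cv2.cvtColor(im,cv2.COLOR_RGB2GRAY))
    deg=np.arange(0,360,.25); m=((deg-amin)%360)<(amax-amin)
    best=[]
    for k in np.arange(-60,61): # shift beyond full notch of 30deg is aliased
        bb=np.roll(b,-k,axis=1)
        best.append(np.mean([np.corrcoef(a[i][m],bb[i][m])[0,1] for i in range(len(radii))]))
    best=np.array(best); j=best.argmax(); return (j-60)*.25,best[j].round(3)
E
python3 - <<'E'
from ring import *
im=optics.camera("top"); cv2.imwrite("pics/top7.png",im[:,:,::-1])
for r in[(-170,60),(-170,-60),(-60,60)]: print(r,turn(im,amin=r[0],amax=r[1]))
# peg darkness centroid
for f in("pics/top0.png","pics/top7.png"):
    g=cv2.imread(f,0)[150:195,280:315]; ys,xs=np.where(g<45); print(f,len(xs),xs.mean()+280,ys.mean()+150, pegang("top",(xs.mean()+280,ys.mean()+150),.075))
E
```

```text
(-170, 60) (np.float64(-1.75), np.float64(0.889))
(-170, -60) (np.float64(-1.5), np.float64(0.829))
(-60, 60) (np.float64(-1.75), np.float64(0.92))
pics/top0.png 126 309.6269841269841 181.73015873015873 (array([-0.0168, -0.1036]), 0.1049, -99.2)
pics/top7.png 146 309.44520547945206 181.27397260273972 (array([-0.0157, -0.1026]), 0.1038, -98.7)
```

The wheel is turned 30 − 1.7 = 28.3° (0.494 rad), well inside the gap's play. I'll lower outside the tab and push it inward.

>>> send_rows --steps '[[0,[0,0,0.03],[0,0,0]],[0,[0,0,0.066],[0,0,0]],[0,[0,0,0.066],[0,0,0]],[0,[-0.008,0,0.066],[0,0,0]],[0,[-0.014,0,0.066],[0,0,0]],[0,[-0.019,0,0.066],[0,0,0]],[0,[-0.024,0,0.066],[0,0,0]],[0,[-0.028,0,0.066],[0,0,0]],[0,[-0.032,0,0.066],[0,0,0]],[0,[-0.036,0,0.066],[0,0,0]],[0,[-0.039,0,0.066],[0,0,0]],[0,[-0.042,0,0.066],[0,0,0]],[0,[-0.044,0,0.066],[0,0,0]],[0,[-0.046,0,0.066],[0,0,0]],[0,[-0.046,0,0.066],[0,0,0]]]'

```text
time: 14.1
tcp_pos: [0.609, 0.0721, 0.0958]
orientation: [0.822, 0.57, 0.001, 0.001]
wrist_force: [0.6, 0.2, 1.1]
opening: 0.002
```

```bash
python3 - <<'E'
from h import *
where(); snap("s8",P=(-.02,.1,.07),w=50,h=37,f=8)
E
```

```text
t 14.1 tcp_tt [-0.0466  0.1356  0.0958] F_tt [0.5 0.4 1.1] open 0.0
crop r0,c0 140 222
```

View pics/s8.png

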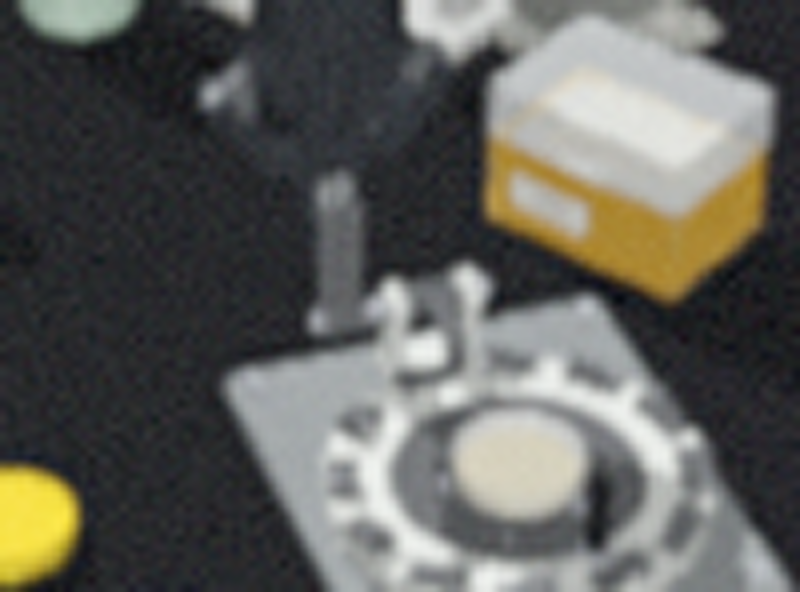

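Tab is nearly upright, with its top at crop (337,180). I'll push on in small steps and watch the force.

>>> send_rows --steps '[[0,[-0.0015,0,0],[0,0,0]],[0,[-0.003,0,0],[0,0,0]],[0,[-0.004,0,0],[0,0,0]],[0,[-0.004,0,0],[0,0,0]]]'

```text
time: 14.65
tcp_pos: [0.6078, 0.069, 0.0958]
orientation: [0.822, 0.57, 0.002, 0.001]
wrist_force: [1.5, 1.1, 0.1]
opening: -0.0
```

```bash
python3 - <<'E'
from h import *
where()
E
```

```text
t 14.65 tcp_tt [-0.0466  0.1322  0.0958] F_tt [1.  1.6 0.1] open -0.0
```

>>> send_rows --steps '[[0,[-0.001,0,0],[0,0,0]],[0,[-0.002,0,0],[0,0,0]],[0,[-0.002,0,0],[0,0,0]]]'

```text
time: 15.02
tcp_pos: [0.6078, 0.0688, 0.0959]
orientation: [0.821, 0.571, 0.003, 0.0]
wrist_force: [3.5, 4.9, -1.7]
opening: 0.0
```

```bash
python3 - <<'E'
from h import *
where()
E
```

```text
t 15.03 tcp_tt [-0.0466  0.132   0.0959] F_tt [ 1.6  5.8 -1.7] open 0.0
```

Contact is firm at y = 132 (5.8 N). Down predicts about 133; resting on a tooth would be about 145. I'll retreat and check.

>>> send_rows --steps '[[0,[0.01,0,0],[0,0,0]],[0,[0.04,0,0],[0,0,0]],[0,[0.06,0,-0.05],[0,0,0]],[0,[0.07,0,-0.1],[0,0,0]],[0,[0.07,0,-0.14],[0,0,0]],[0,[0.09,0,-0.14],[0,0,0]],[0,[0.11,0,-0.14],[0,0,0]],[0,[0.11,0,-0.14],[0,0,0]],[0,[0.11,0,-0.14],[0,0,0]]]'

```text
time: 16.15
tcp_pos: [0.6448, 0.1707, 0.2348]
orientation: [0.821, 0.571, 0.001, 0.0]
wrist_force: [0.3, -0.9, -0.1]
opening: 0.007
```

```bash
python3 - <<'E'
from ring import *
where(); snap("s9",P=(-.0,.05,.07),w=50,h=37,f=8); snap("t9","top",P=(0.,.04,.06),w=50,h=37,f=8)
im=optics.camera("top"); cv2.imwrite("pics/top9.png",im[:,:,::-1])
for r in[(-170,60),(-170,-60),(-60,60)]: print(r,turn(im,amin=r[0],amax=r[1]))
for c in("top","scene"):
  for t in ["tab_top","nose_tip","peg_top","petri_dish"]:
    for d in models.pinpoint(t,c):
      u=(d['point'][1]*512,d['point'][0]*384); print(c,t,round(d['conf'],2),np.round(u,1), pegang(c,u) if t=="peg_top" else pegang(c,u,.036)if t=="petri_dish" else "")
E
```

```text
t 16.15 tcp_tt [-0.0474  0.2405  0.2348] F_tt [ 0.6 -0.7 -0.1] open 0.01
crop r0,c0 147 231
crop r0,c0 122 217
(-170, 60) (np.float64(-1.5), np.float64(0.903))
(-170, -60) (np.float64(-1.5), np.float64(0.858))
(-60, 60) (np.float64(-1.5), np.float64(0.925))
top tab_top 0.45 [236.4 162.3] 
top nose_tip 0.75 [392.5 170.7] 
top nose_tip 0.6 [253.5 156.4] 
top peg_top 0.96 [300.2 164.5] (array([ 0.0203, -0.0581]), 0.0616, -70.7)
top petri_dish 0.85 [268.5 224.5] (array([-0.1806, -0.0363]), 0.1842, -168.6)
top petri_dish 0.52 [278.8 165.9] (array([-0.0001,  0.0004]), 0.0004, 110.0)
scene tab_top 0.7 [262.6 165.9] 
scene tab_top 0.34 [285.5 205.7] 
scene tab_top 0.23 [283.4 201.1] 
scene nose_tip 0.57 [277.4 185.8] 
scene nose_tip 0.47 [277.5 263.7] 
scene peg_top 0.57 [298.  198.5] (array([ 0.0208, -0.0606]), 0.064, -71.1)
scene petri_dish 0.54 [241.6 222.3] (array([-0.1957, -0.0678]), 0.2071, -160.9)
scene petri_dish 0.53 [282.9 199.7] (array([-0.0124,  0.0004]), 0.0125, 178.4)
scene petri_dish 0.45 [221.3 206.1] (array([-0.2413,  0.0394]), 0.2445, 170.7)
```

View pics/s9.png

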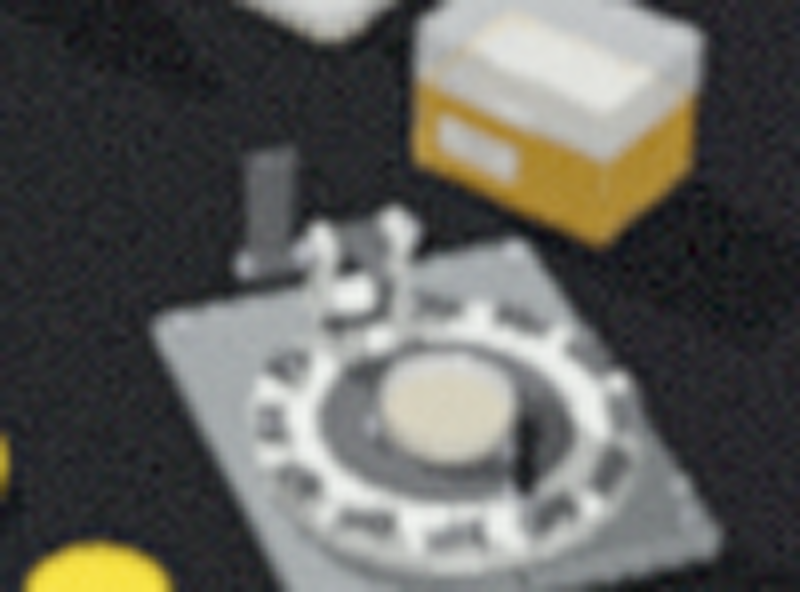

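View pics/t9.png

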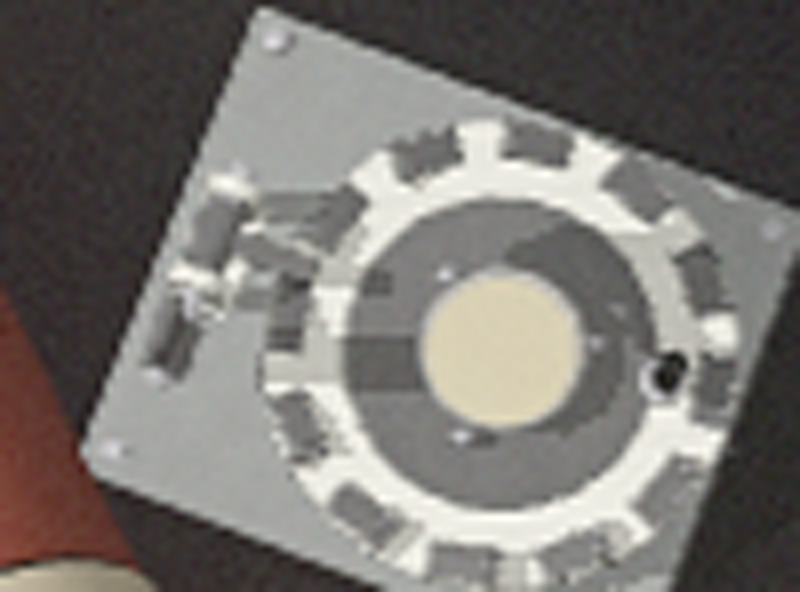

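```bash
python3 - <<'E'
from h import *
a=cv2.imread("pics/top0.png",0); b=cv2.imread("pics/top9.png",0)
t=a[153:175,228:248]; r=cv2.matchTemplate(b[145:183,220:256],t,cv2.TM_CCOEFF_NORMED); _,v,_,l=cv2.minMaxLoc(r); print("tab match shift",l[0]-8,l[1]-8,round(v,3))
d=cv2.absdiff(cv2.GaussianBlur(a,(5,5),0),cv2.GaussianBlur(b,(5,5),0)); print("tab diff",d[153:175,228:248].mean(),d[153:175,228:248].max())
for n,(u,v) in dict(timer=(393,170),tape=(362,217),marker=(340,240),tweez=(395,216),bottle=(352,148),spare=(151,244),tip=(232,96),tipblue=(118,185)).items():
    print(n,d[v-14:v+14,u-18:u+18].max())
E
```

```text
tab match shift 0 0 0.999
tab diff 1.365909090909091 4
timer 68
tape 4
marker 4
tweez 6
bottle 30
spare 4
tip 2
tipblue 3
```

```bash
python3 - <<'E'
import cv2,numpy as np
a=cv2.imread("pics/top0.png"); b=cv2.imread("pics/top9.png")
cv2.imwrite("pics/cmp.png",cv2.resize(np.hstack([a[125:195,330:415],b[125:195,330:415]]),None,fx=4,fy=4))
E
```

```text
(no output)
```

View pics/cmp.png

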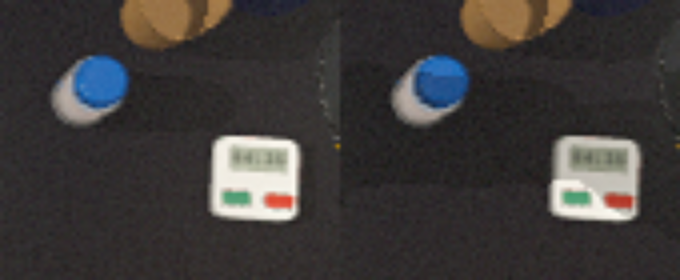

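The bottle and timer haven't moved; the arm's shadow just falls across them now. Handing in.

```bash
python3 -c "
from bench import hand_in
print(hand_in())"
```

```text
the job is handed in; nothing more can be done
None
```

The turntable is one notch back with the pawl down between the teeth. I handed the job in just after 16 s of the 58 s allowed; it reports no verdict.

I pushed the tab outward with the shut fingertips, which raised the pawl to about 0.5 rad. I then pushed the peg along the turntable's +x, and pushed the tab back from outside until it stopped firmly at 5.8 N. That was the highest force I read between moves.

**Last checks:**
- **Wheel:** matching the tooth ring against the first picture gives a turn of about 28.5° (0.50 rad), inside the 0.36 to 0.62 rad window.
- **Pawl:** the tab region in the top picture matches the start (0 px shift, correlation 0.999), so the pawl is fully down.
- **Dish:** it lies about 0.4 mm from the wheel's middle in the top view.
- **Bystanders:** none had moved in the top picture. The timer and bottle looked changed at first, but that was only the arm's shadow.
- **Arm:** it is clear of everything.

**Disagreements:** the networks' single peg readings scattered by several degrees, with the last two giving -71° against the -76.5° expected from the tooth ring. In the scene view the dish read 12 mm off centre. I relied on the tooth matching and the top view for these.

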